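# Try the pedal bin on the shop counter

### The arm

A 6-joint arm with a two-finger parallel gripper is mounted at the origin on the work surface. World frame = base frame: x ahead of the robot, y to its left, z up, the work surface at z = 0. Lengths are in m, angles in rad, forces in N, time in s.
With the tool pointing down it reaches from about 0.275 to 0.825 m from the base axis. Payload 5.2 kg.
Tool frame: the origin (TCP) lies between the finger pads; the fingertips stand arm.tcp_to_tips ahead of it and the grasp point (between the pads) lies 6 mm ahead of it (arm.tcp_to_tips is the distance from the TCP to the fingertips, in m); z points along the fingers, y is the line along which they close (so a half turn about z gives the same grasp; the last joint's range is limited). The gripper opens to 93 mm and grips with 3 to 60 N. Pads are 15 mm wide; open, the fingers measure 128 mm over their backs; the gripper's body (75 mm by 188 mm) begins 65 mm behind the grasp point.
Start: joints at [0.927, 0.259, 1.535, -0, 1.348, -0.203], TCP at [0.235, 0.497, 0.244] pointing down, gripper open.
Joint ranges: [-3.14, 3.14], [-0.91, 2.08], [0.19, 2.58], [-1.22, 4.36], [0.22, 2.71], [-3.12, 3.12]. Speed limits (rad/s): [2.57, 2.57, 3.14, 3.14, 3.14, 3.14].

### API

Orientations are given as a unit quaternion [w, x, y, z].
In Python, from station import sensors, camera, arm gives the robot as it stands.
- The arm moves only by the tool jog_arm, never from a script. Its argument "targets" is a list that holds one entry, the list of rows, each a list of 5 numbers: the closure, from -1 (fully open) to 1 (shut), then the shift along the world's x, y, z as a fraction of full scale, then the turn about the world's z as a fraction of full scale. A call has 1 to 10 rows; each row is the pose to reach, as a shift and turn from the pose commanded when the call began, turning the shorter way round; what a row does not reach only later rows make up. Full scale, the value 1, is 500 mm for a shift and pi rad for a turn. A row lasts 1/8 s, in which the tool goes at most 62.5 mm and 10.7 degrees, less where a joint would pass 70% of its speed; a pose out of reach is approached as far as the arm can. A call with a number of a shift or a turn outside -1 to 1 is refused whole. A call with a gripper value outside its range is refused whole. The fingers move at their own pace and stop on an object; "grip_force" is the grip in N (left out, the last holds). Time passes only in rows, so rows that repeat a pose let the fingers close. It gives the time, the measured TCP pose, the force, the opening and the grip force at its end, in the units of the state.
- sensors.sense(): the state, without advancing time (a new reading comes with each control period).
- camera(name): name is "scene" or "top" or "wrist"; returns a dict with "pixels" (420x560x3 uint8, blue, green, red), "vertical_fov" (degrees; the focal length in pixels is half the picture's height over the tangent of half this angle, whatever the lens; pixels are square), "cx", "cy" (the principal point, pixels), "xyz" and "orientation" of the camera in the world; the wrist camera has in their place "tool_from_camera" (4x4, takes a point from camera to tool coordinates, whose origin is the TCP and whose axes are the flange's). Camera axes: x right, y up, looking along -z (the intrinsics and any distortion apply to the point x, -y, -z); pixel columns grow to the right and rows downward; lengths in m; the calibration is good to about 2 mm. A picture is of the moment at which its call begins: read the wrist's pose just before it. There is no depth.
- arm.sign_off(): hands the job in; it is judged then, once.
The state is a dict: "time_s": time; "q": joint angles; "joint_vel": joint speeds; "effort": joint torques, N m; "eef_pos": TCP position; "eef_rot": TCP orientation; "ft_force": force on the tool from outside, world axes, zero at the start; "moment": the same for the moment, N m; "gripper_width": finger opening in m; "gripper_force": force on a finger pad.
Only numpy, scipy, OpenCV 4.12 (cv2) and the standard library are available. Lean on these libraries where they do the work, as an engineer would, in place of code of your own. Each camera call takes 0.05 s, during which the arm holds its last target. There are 200 camera calls.

### The job

Try out the square pedal bin before it goes on display, using only touches of the fingertips: push the soap dish aside along the counter until it is well clear of the bin's pedal, then press the pedal all the way down so that the lid stands fully open, and keep it open for about two seconds. Then let the pedal come up slowly so that the lid closes without slamming, and come away. Work the lid only by its pedal, lift nothing, and leave the round bin and everything else as they are.

Things in the scene. Friction and masses are not known exactly. Their poses are not given: they have to be found in the camera images.
- square_bin: Square pedal bin of brushed steel, 140 x 140 mm and 130 mm high (146 mm with its lid shut), fixed to the counter. Origin: centre of its underside on the counter. Its front with the pedal faces its own -x; +z is up. It stands left or right of the round bin.
- square_bin_pedal_top (a point): Centre of the upper face of the square bin's pedal plate: black, 60 mm wide (bin's y), 30 mm deep (bin's x), 8 mm thick, on a 22 mm wide steel arm out of the bin's front. At rest it is 138 mm in front of the bin's centre and 53 mm above the counter, the plate's front edge 154 mm in front; fully pressed it is 22 mm above the counter, 139 mm in front. Moves with the pedal.
- square_bin_pedal (a joint): Angle of the square bin's pedal, rad: 0 at rest (plate raised, sloping up 0.16 rad away from the bin), growing as it is pressed, 0.33 at the bottom stop. The pivot lies along the bin's y, 45 mm in front of the bin's centre and 34 mm above the counter. Pressing takes about 3 to 7 N; let go, the weight of the lid brings it back up at once.
- square_bin_lid (a joint): Angle of the square bin's lid, rad: 0 shut, about 1.19 fully open. A steel plate 150 x 148 x 14 mm, hinged on the bin's far (+x) upper rim, 72 mm behind its centre and 130 mm up, and linked to the pedal: lid angle = 3.6 x pedal angle. Nothing damps it: if the pedal is let go it slams.
- soap_dish: Loose round white soap dish, open on top: 90 mm across at the rim, 86 mm at the foot, 28 mm high, about 0.2 kg. Origin: centre of its underside. At the start its edge reaches under the front edge of the square bin's pedal, so the pedal cannot go all the way down; its centre is about 185 mm in front of the bin's centre.
- round_bin: Round pedal bin of brushed steel, 148 mm across, 190 mm high with its lid, with a pedal like the square bin's (plate centre 138 mm in front of its centre, 53 mm up). Fixed. Origin: centre of its underside; its pedal faces its own -x. The counter between the two bins' pedals (at least 150 mm) is free. To be left alone.
- round_bin_lid (a joint): Angle of the round bin's lid, rad: 0 shut. It stays shut.
- tumbler: White tumbler, 62 mm across, 100 mm high, standing between the bins. Loose; origin: centre of its underside. Left alone.
- pump_bottle: White soap pump bottle, 68 mm across, 180 mm high, out to one side. Loose; origin: centre of its underside. Left alone.
- jar: White jar with steel cap, 72 mm across, 90 mm high, out to the other side. Loose; origin: centre of its underside. Left alone.
- nail_brush: Wooden nail brush, 45 x 85 x 31 mm, lying near the robot. Loose; origin: centre of its underside. Left alone.
- soap_bar: Pale soap bar, 50 x 80 x 25 mm, lying near the robot. Loose; origin: centre of its underside. Left alone.
There are look-alikes about, which are no part of the job. What is shaped like the soap_dish but black or orange is not meant.

How it is judged:
By the outcome, as a careful person would: the job done as asked, in the order asked, and still so for the second after the job is handed in, with the robot touching nothing.
It also fails if it takes over 64 s, if anything falls off the work surface, if the arm or the gripper's body presses on something with over 40 N, if the wrist force passes 120 N, or if a joint passes its speed limit or range.

## Working session

There is one attempt and no reset: what is moved stays moved. The work goes in short steps, Python scripts to look and compute and a tool call to move; the robot and the scene stay as the last step left them, time stands still between calls to the robot, and variables do not carry over. Pictures are saved under pics/ and viewed, at most 10 in all, crops included, and the job is handed in when it is done.

Besides the shell and the picture viewer there is one more tool, called as name([rows], argument=value, ...), one row to a line, values as JSON. jog_arm: Moves the arm, as the interface text tells. Its arguments: {"type":"object","properties":{"targets":{"type":"array","items":{"type":"array","items":{"type":"array","items":{"type":"number"}}}},"grip_force":{"type":"number"}},"required":["targets"]}

```bash
mkdir -p pics; cat > h.py <<'E'
import numpy as np,cv2
from scipy.spatial.transform import Rotation as R
def ray(c,u,v):
    f=c["pixels"].shape[0]/2/np.tan(np.radians(c["vertical_fov"])/2)
    d=np.array([(u-c["cx"])/f,-(v-c["cy"])/f,-1])
    q=np.array(c["orientation"]);M=R.from_quat(np.r_[q[1:],q[0]])
    return np.array(c["xyz"]),M.apply(d)
def at(c,u,v,z):
    o,d=ray(c,u,v);return o+d*(z-o[2])/d[2]
def px(c,p):
    f=c["pixels"].shape[0]/2/np.tan(np.radians(c["vertical_fov"])/2)
    q=np.array(c["orientation"]);M=R.from_quat(np.r_[q[1:],q[0]])
    a=M.inv().apply(np.array(p)-np.array(c["xyz"]))
    return c["cx"]+f*a[0]/-a[2],c["cy"]-f*a[1]/-a[2]
E
python3 - <<'E'
from station import *
import cv2,pickle
print(sensors.sense(),arm.tcp_to_tips)
for n in("top","scene"):
    c=camera(n);pickle.dump(c,open(n+".pkl","wb"));cv2.imwrite(f"pics/{n}.png",cv2.resize(c["pixels"],(784,588),interpolation=cv2.INTER_CUBIC))
    print({k:v for k,v in c.items() if k!="pixels"})
E
```

```text
{'time_s': 0.0, 'q': array([ 9.27172817e-01,  2.59326894e-01,  1.53607699e+00,  5.58558496e-06,
        1.34798739e+00, -2.02820424e-01]), 'joint_vel': array([-0.00097651,  0.00060754, -0.00041722,  0.00121284, -0.00036998,
        0.00143215]), 'effort': array([-1.95670018e-04, -4.37318838e+01, -2.83998853e+01,  7.17076776e-02,
        4.16407746e-02, -1.25691809e-04]), 'eef_pos': array([0.2343486 , 0.49702478, 0.24282878]), 'eef_rot': array([-3.71829341e-04,  2.18621987e-01,  9.75809212e-01, -8.18844818e-04]), 'ft_force': array([ 0.26269671, -0.0926178 , -0.16648166]), 'moment': array([ 0.00963265,  0.03219873, -0.00708556]), 'gripper_force': 0.0, 'gripper_width': 0.09321933962055179} 0.025
{'vertical_fov': 52.53569357857575, 'cx': 284.1636570772393, 'cy': 210.64353938100035, 'xyz': array([0.38587134, 0.02368707, 1.23847975]), 'orientation': array([ 0.71570515,  0.04994392, -0.05177433, -0.69468782])}
{'vertical_fov': 42.851735294660756, 'cx': 287.1991902102958, 'cy': 210.0546744117568, 'xyz': array([ 1.40814548, -0.6015898 ,  1.25217603]), 'orientation': array([0.82950877, 0.32172225, 0.16269368, 0.42654514])}
```

View pics/top.png

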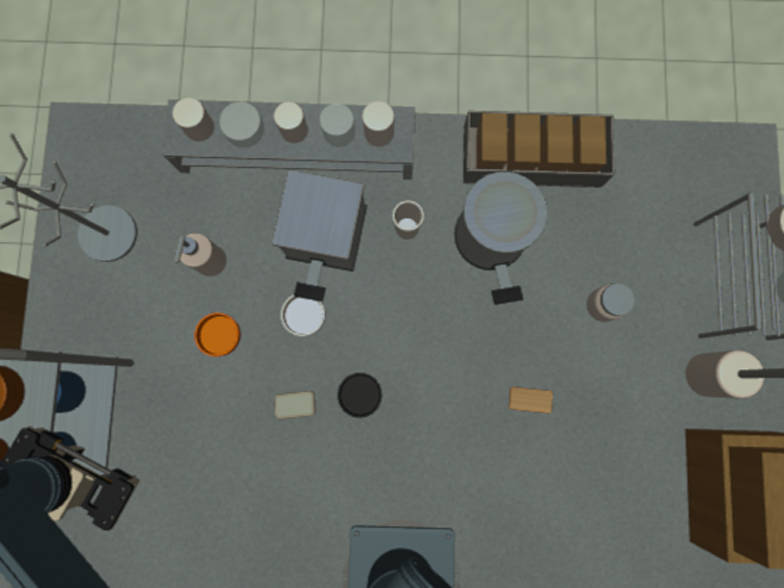

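View pics/scene.png

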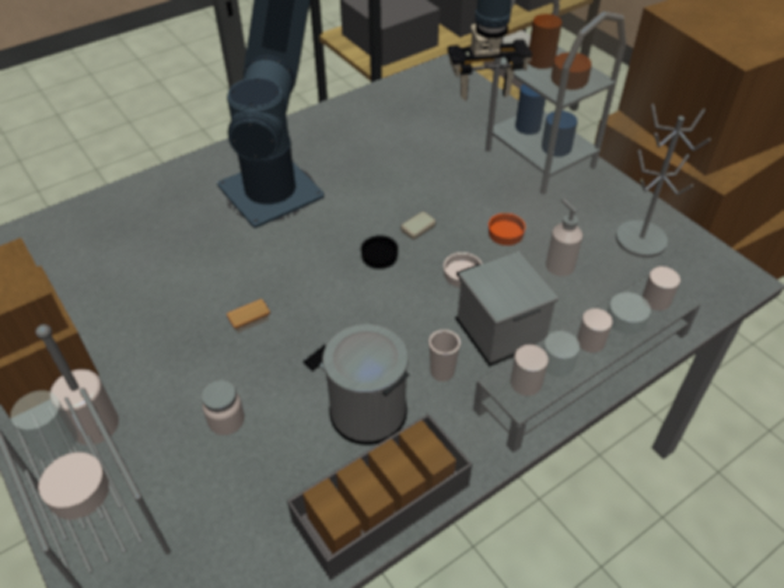

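The top view shows the lid around (320,215), the pedal at (310,291), the white dish at (303,314), the black dish at (360,395) and the orange one at (218,335). The counter to the right of the pedal is free. I'll enlarge the bin area for measuring.

```bash
python3 - <<'E'
import pickle,cv2
c=pickle.load(open("top.pkl","rb"))
cv2.imwrite("pics/crop.png",cv2.resize(c["pixels"][115:245,185:315],None,fx=4.6,fy=4.6,interpolation=cv2.INTER_CUBIC))
E
```

```text
(no output)
```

View pics/crop.png

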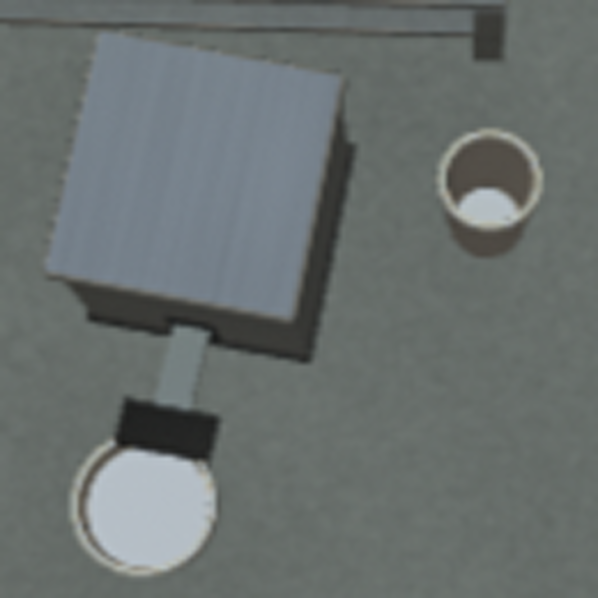

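The crop shows lid corners at (102,33), (345,76), (297,320) and (47,272). The pedal plate corners are at (126,400), (218,415), (210,460) and (117,443). The dish rim is centred at about (144,502) with a radius of 73 px, and the dish is empty.

```bash
python3 - <<'E'
import pickle,numpy as np
from h import *
c=pickle.load(open("top.pkl","rb"))
def P(a,z): return at(c,185+(a[0]+.5)/4.6-.5,115+(a[1]+.5)/4.6-.5,z)
L=np.array([P(a,.146) for a in[(102,33),(345,76),(297,320),(47,272)]])
pd=np.array([P(a,.053) for a in[(126,400),(218,415),(210,460),(117,443)]])
d=P((144,502),.028)
ax=(L[0]+L[1]-L[2]-L[3])/2; ay=(L[0]+L[3]-L[1]-L[2])/2
print("lid",L.mean(0),ax,ay,np.degrees(np.arctan2(ax[1],ax[0])),np.degrees(np.arctan2(-ay[0],ay[1])))
th=np.mean([np.arctan2(ax[1],ax[0]),np.arctan2(-ay[0],ay[1])]);u=np.array([np.cos(th),np.sin(th)]);v=np.array([-u[1],u[0]])
cen=L.mean(0)[:2]+.003*u  # lid spans -78..+72 
print("yaw",th,"bin",cen,"pedal pred",cen-.138*u,"pedal seen",pd.mean(0),"dish",d,"dish in bin",u@(d[:2]-cen),v@(d[:2]-cen))
for n,a,z in[("black",(360,395),.028),("tumb",(408,214),.1),("rpedal",(507,295),.053),("soap",(294,405),.025),("orange",(218,335),.028)]:
    p=at(c,a[0]/1.4,a[1]/1.4,z)[:2];print(n,p,u@(p-cen),v@(p-cen))
M=R.from_quat([0.218621987,0.975809212,-0.0008,-0.00037]);print(M.as_matrix().round(3)," want tool y along",v)
E
```

```text
lid [0.69521922 0.17729773 0.146     ] [ 0.14390489 -0.02265001  0.        ] [0.02255489 0.14287566 0.        ] -8.94472759676756 -8.97089543090957
yaw -0.15634330468954055 bin [0.69818262 0.1768306 ] pedal pred [0.56186577 0.19831819] pedal seen [0.5600183  0.20095051 0.053     ] dish [0.51768733 0.21711441 0.028     ] dish in bin -0.18456631566438397 0.011688066279039665
black [0.3565167  0.09294458] -0.32443705918928806 -0.13606271655859625
tumb [0.71253259 0.00789203] 0.040479893038322265 -0.16464368626854564
rpedal [ 0.56418922 -0.19646681] -0.07423404316188674 -0.38960813298529423
soap [0.33282033 0.22446015] -0.3683223241137546 -0.009840907257893381
orange [0.4681501  0.38570764] -0.2597505308394775 0.17051170988476844
[[-0.904  0.427 -0.001]
 [ 0.427  0.904 -0.001]
 [ 0.    -0.002 -1.   ]]  want tool y along [0.15570716 0.98780326]
```

jog_arm([
  [[1,0.08,-0.08,0,0.02],[1,0.16,-0.16,0,0.04],[1,0.24,-0.24,0,0.06],[1,0.32,-0.32,0,0.08],[1,0.4,-0.4,0,0.091],[1,0.48,-0.48,0,0.091],[1,0.53,-0.53,0,0.091],[1,0.558,-0.564,0,0.091],[1,0.558,-0.564,-0.1,0.091],[1,0.558,-0.564,-0.2,0.091]],
], grip_force=20)

```text
time_s: 1.35
eef_pos: [0.5138, 0.2156, 0.1429]
eef_rot: [0.001, 0.077, 0.997, 0.0]
ft_force: [0.2, 0.8, -1.4]
gripper_width: 0.0012
gripper_force: 0.0
```

```bash
python3 - <<'E'
from station import *
import cv2,pickle,numpy as np
s=sensors.sense();print(s["eef_pos"],s["eef_rot"],s["ft_force"],s["gripper_width"],s["time_s"])
c=camera("wrist");c["s"]=s;pickle.dump(c,open("w.pkl","wb"));cv2.imwrite("pics/w1.png",c["pixels"])
print(c["tool_from_camera"])
E
```

```text
[0.51376539 0.21559728 0.14291624] [6.84744921e-04 7.74709444e-02 9.96994306e-01 3.72056543e-04] [ 0.19962641  0.830761   -1.41999877] 0.0012226070291829164 1.35
[[-5.13773172e-04  9.54248747e-01  2.99013485e-01  8.55528849e-02]
 [ 9.99999761e-01  6.28813559e-04 -2.88520438e-04  4.92712983e-04]
 [-4.63344000e-04  2.99013265e-01 -9.54248842e-01 -1.40790991e-01]
 [ 0.00000000e+00  0.00000000e+00  0.00000000e+00  1.00000000e+00]]
```

View pics/w1.png

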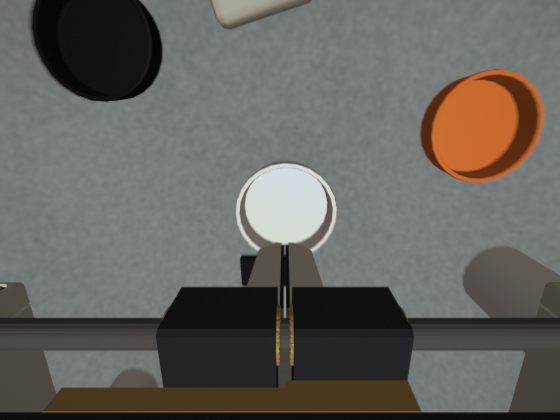

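The wrist view shows the dish rim spanning x from 236 to 337, with its top edge at y=163 and its centre at about (286,210). The closed fingers are just behind it.

```bash
python3 - <<'E'
import pickle,numpy as np
from h import *
c=pickle.load(open("w.pkl","rb"));s=c["s"]
q=s["eef_rot"];T=np.eye(4);T[:3,:3]=R.from_quat([q[1],q[2],q[3],q[0]]).as_matrix();T[:3,3]=s["eef_pos"]
W=T@c["tool_from_camera"];c["xyz"]=W[:3,3];Q=R.from_matrix(W[:3,:3]).as_quat();c["orientation"]=[Q[3],*Q[:3]]
A=[at(c,u,v,.028) for u,v in[(236,211),(337,211),(286,163)]];print(A,(A[0]+A[1])/2)
u=np.array([.98780,-.155707]);print("far edge->center",A[2][:2]+.045*u)
print("tips px",px(c,s["eef_pos"]-np.array([0,0,.025])))
E
```

```text
[array([0.50690119, 0.17463188, 0.028     ]), array([0.52059842, 0.26169405, 0.028     ]), array([0.47209897, 0.22417789, 0.028     ])] [0.51374981 0.21816297 0.028     ]
far edge->center [0.51654997 0.21717107]
tips px (np.float64(283.45258861413726), np.float64(259.5015477148735))
```

jog_arm([
  [[1,0,0,-0.06,0],[1,0,0,-0.12,0],[1,0,0,-0.16,0],[1,0,0,-0.18,0],[1,0,0,-0.19,0],[1,0,0,-0.2,0],[1,0,0,-0.206,0],[1,0,0,-0.206,0]],
])

```text
time_s: 2.4
eef_pos: [0.5137, 0.2154, 0.0408]
eef_rot: [0.0, 0.077, 0.997, 0.0]
ft_force: [0.3, 0.6, -0.1]
gripper_width: 0.0002
gripper_force: 0.0
```

jog_arm([
  [[1,-0.009,-0.02,0,0],[1,-0.018,-0.038,0,0],[1,-0.024,-0.055,0,0],[1,-0.028,-0.072,0,0],[1,-0.032,-0.09,0,0],[1,-0.036,-0.107,0,0],[1,-0.04,-0.125,0,0],[1,-0.043,-0.142,0,0],[1,-0.047,-0.16,0,0],[1,-0.05,-0.175,0,0]],
])

```text
time_s: 3.65
eef_pos: [0.4885, 0.1274, 0.0407]
eef_rot: [-0.0, 0.077, 0.997, 0.0]
ft_force: [-0.3, 1.1, 0.7]
gripper_width: 0.0005
gripper_force: 0.8
```

jog_arm([
  [[1,-0.004,-0.017,0,0],[1,-0.008,-0.034,0,0],[1,-0.012,-0.051,0,0],[1,-0.016,-0.068,0,0],[1,-0.02,-0.085,0,0],[1,-0.024,-0.102,0,0],[1,-0.028,-0.12,0,0],[1,-0.031,-0.137,0,0],[1,-0.034,-0.155,0,0],[1,-0.034,-0.155,0,0]],
])

```text
time_s: 4.9
eef_pos: [0.4715, 0.0496, 0.0406]
eef_rot: [-0.0, 0.078, 0.997, -0.0]
ft_force: [-0.1, 0.3, 0.6]
gripper_width: 0.0003
gripper_force: 0.0
```

jog_arm([
  [[1,0,0.02,0,0],[1,0,0.03,0.01,0],[1,0,0.03,0.05,0],[1,0,0.03,0.12,0],[1,0,0.03,0.19,0],[1,0,0.03,0.2,0]],
])

```text
time_s: 5.65
eef_pos: [0.4732, 0.066, 0.1432]
eef_rot: [0.003, 0.077, 0.997, -0.0]
ft_force: [0.5, -0.4, 0.1]
gripper_width: 0.0006
gripper_force: 0.0
```

```bash
python3 - <<'E'
from station import *
import cv2,pickle
s=sensors.sense();print(s["eef_pos"],s["time_s"])
c=camera("top");pickle.dump(c,open("top2.pkl","wb"));cv2.imwrite("pics/top2.png",cv2.resize(c["pixels"][100:310,130:410],None,fx=2.8,fy=2.8,interpolation=cv2.INTER_CUBIC))
E
```

```text
[0.4732459  0.06598062 0.14320207] 5.65
```

View pics/top2.png

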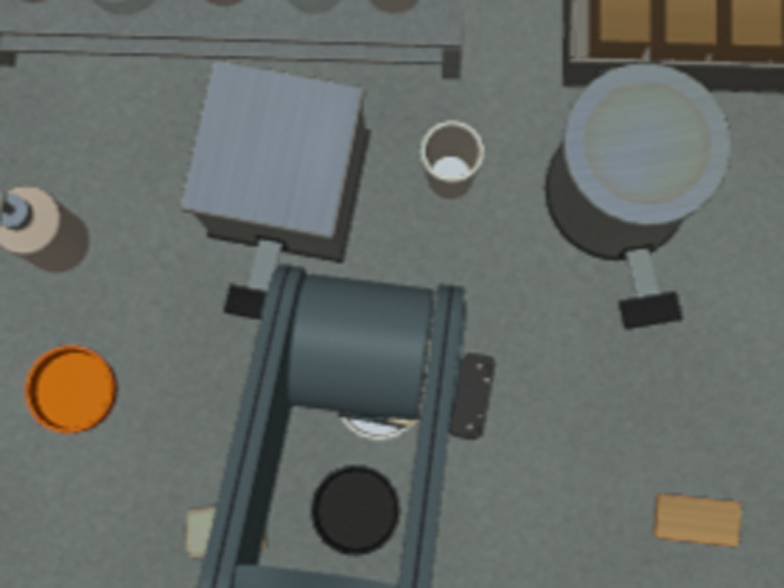

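The pedal at (255,300) is still up and clear. The dish, partly hidden at about (380,398), is well to the right of it. Next I'll move over the pedal.

jog_arm([
  [[1,0.06,0.09,0,0],[1,0.12,0.18,0,0],[1,0.16,0.25,0,0],[1,0.168,0.268,0,0],[1,0.168,0.268,-0.04,0],[1,0.168,0.268,-0.08,0],[1,0.168,0.268,-0.1,0],[1,0.168,0.268,-0.11,0],[1,0.168,0.268,-0.11,0]],
])

```text
time_s: 6.82
eef_pos: [0.5555, 0.1992, 0.0856]
eef_rot: [-0.0, 0.078, 0.997, -0.0]
ft_force: [0.1, 0.4, -0.5]
gripper_width: 0.0004
gripper_force: 0.0
```

```bash
python3 - <<'E'
from station import *
import cv2,pickle,numpy as np
s=sensors.sense();print(s["eef_pos"],s["time_s"])
a=camera("wrist")["pixels"][60:420];b=camera("scene");b=b["pixels"][130:290,210:430]
c=camera("top");pickle.dump(c,open("top3.pkl","wb"))
a=cv2.resize(a,(420,270));b=cv2.resize(b,(371,270),interpolation=cv2.INTER_CUBIC);t=cv2.resize(c["pixels"][180:290,185:505],(791,272))
cv2.imwrite("pics/m.png",np.vstack([np.hstack([a,b]),t]))
E
```

```text
[0.55554863 0.19917774 0.08559632] 6.825
```

View pics/m.png

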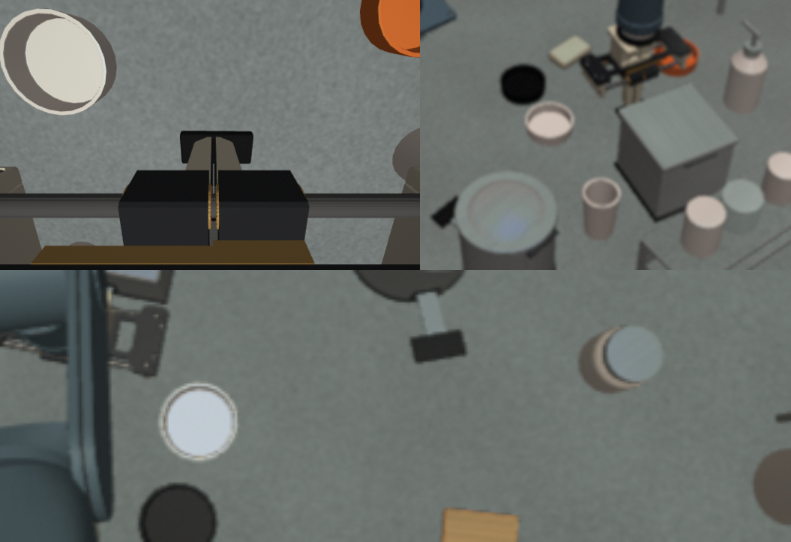

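The wrist view shows the fingertips centred over the pedal plate, close to its front edge. The dish is far clear, upper left in the wrist view and at (199,422) in the top strip. I'll shift 4 mm inward and press.

jog_arm([
  [[1,0.008,0,0,0],[1,0.008,0,-0.006,0],[1,0.008,0,-0.012,0],[1,0.008,0,-0.017,0],[1,0.008,0,-0.022,0],[1,0.008,0,-0.027,0],[1,0.008,0,-0.032,0],[1,0.008,0,-0.037,0],[1,0.008,0,-0.042,0],[1,0.008,0,-0.047,0]],
])

```text
time_s: 8.22
eef_pos: [0.5595, 0.1995, 0.0619]
eef_rot: [-0.0, 0.077, 0.997, -0.0]
ft_force: [-2.9, 0.5, 4.9]
gripper_width: 0.0004
gripper_force: 2.1
```

jog_arm([
  [[1,0,0,-0.005,0],[1,0,0,-0.01,0],[1,0,0,-0.015,0],[1,0,0,-0.019,0],[1,0,0,-0.023,0],[1,0,0,-0.025,0],[1,0,0,-0.025,0]],
])

```text
time_s: 9.1
eef_pos: [0.5601, 0.1994, 0.0496]
eef_rot: [0.0, 0.077, 0.997, 0.0]
ft_force: [0.7, -1.1, 1.3]
gripper_width: 0.0003
gripper_force: 0.5
```

jog_arm([
  [[1,0,0,-0.002,0],[1,0,0,-0.004,0],[1,0,0,-0.006,0],[1,0,0,-0.006,0]],
])

```text
time_s: 9.6
eef_pos: [0.5602, 0.1995, 0.048]
eef_rot: [0.001, 0.077, 0.997, 0.0]
ft_force: [-2.1, -1.5, 10.4]
gripper_width: 0.0
gripper_force: 5.0
```

jog_arm([
  [[1,0,0,-0.002,0],[1,0,0,-0.002,0],[1,0,0,-0.002,0],[1,0,0,-0.002,0],[1,0,0,-0.002,0],[1,0,0,-0.002,0],[1,0,0,-0.002,0],[1,0,0,-0.002,0]],
])

```text
time_s: 10.6
eef_pos: [0.5602, 0.1994, 0.0478]
eef_rot: [0.001, 0.077, 0.997, 0.0]
ft_force: [-2.9, -0.6, 15.6]
gripper_width: 0.0002
gripper_force: 7.8
```

```bash
python3 - <<'E'
from station import *
import cv2
b=camera("scene")["pixels"][100:310,190:470]
cv2.imwrite("pics/open.png",cv2.resize(b,None,fx=2.5,fy=2.5,interpolation=cv2.INTER_CUBIC))
E
```

```text
(no output)
```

View pics/open.png

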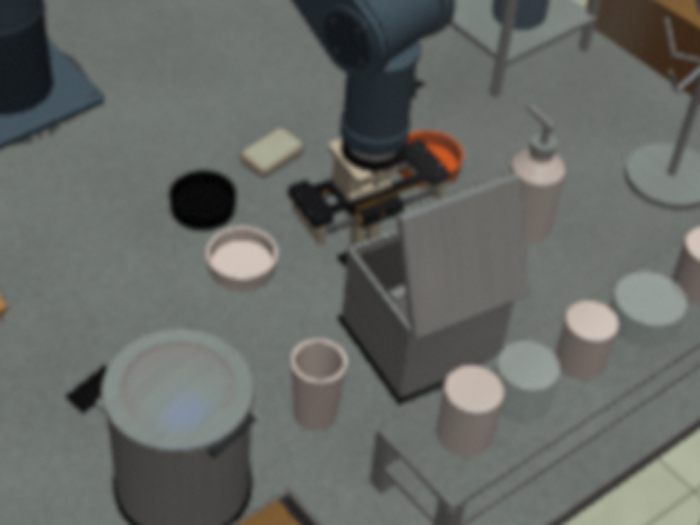

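The lid stands fully open. I'll hold about another second, then let the pedal up slowly.

jog_arm([
  [[1,0,0,0,0],[1,0,0,0,0],[1,0,0,0,0],[1,0,0,0,0],[1,0,0,0,0],[1,0,0,0,0],[1,0,0,0,0],[1,0,0,0,0],[1,0,0,0.002,0],[1,0,0,0.004,0]],
])

```text
time_s: 11.9
eef_pos: [0.56, 0.1994, 0.0484]
eef_rot: [0.001, 0.077, 0.997, 0.0]
ft_force: [0.6, -0.4, 1.5]
gripper_width: 0.0004
gripper_force: 0.9
```

jog_arm([
  [[1,0,0,0.002,0],[1,0,0,0.004,0],[1,0,0,0.006,0],[1,0,0,0.008,0],[1,0,0,0.01,0],[1,0,0,0.012,0],[1,0,0,0.014,0],[1,0,0,0.016,0],[1,0,0,0.018,0],[1,0,0,0.02,0]],
])

```text
time_s: 13.15
eef_pos: [0.5595, 0.1994, 0.0577]
eef_rot: [-0.0, 0.077, 0.997, -0.0]
ft_force: [-2.9, 1.0, 2.8]
gripper_width: 0.0006
gripper_force: 1.6
```

jog_arm([
  [[1,0,0,0.002,0],[1,0,0,0.004,0],[1,0,0,0.006,0],[1,0,0,0.008,0],[1,0,0,0.01,0],[1,0,0,0.012,0],[1,0,0,0.014,0],[1,0,0,0.016,0],[1,0,0,0.018,0],[1,0,0,0.02,0]],
])

```text
time_s: 14.4
eef_pos: [0.56, 0.1994, 0.0678]
eef_rot: [0.0, 0.077, 0.997, -0.0]
ft_force: [-3.0, -0.6, 4.8]
gripper_width: 0.0002
gripper_force: 2.0
```

jog_arm([
  [[1,0,0,0.0015,0],[1,0,0,0.003,0],[1,0,0,0.0045,0],[1,0,0,0.006,0],[1,0,0,0.0075,0],[1,0,0,0.009,0],[1,0,0,0.0105,0],[1,0,0,0.012,0],[1,0,0,0.013,0],[1,0,0,0.014,0]],
])

```text
time_s: 15.65
eef_pos: [0.5601, 0.1995, 0.0749]
eef_rot: [0.001, 0.077, 0.997, 0.0]
ft_force: [3.8, -0.8, 3.5]
gripper_width: 0.0004
gripper_force: 2.2
```

jog_arm([
  [[1,0,0,0.001,0],[1,0,0,0.002,0],[1,0,0,0.003,0],[1,0,0,0.004,0],[1,0,0,0.005,0],[1,0,0,0.006,0],[1,0,0,0.007,0],[1,0,0,0.008,0],[1,0,0,0.009,0],[1,0,0,0.01,0]],
])

```text
time_s: 16.9
eef_pos: [0.5597, 0.1995, 0.0797]
eef_rot: [0.0, 0.077, 0.997, 0.0]
ft_force: [4.8, 0.2, 4.4]
gripper_width: 0.0003
gripper_force: 2.2
```

jog_arm([
  [[1,0,0,0.001,0],[1,0,0,0.002,0],[1,0,0,0.003,0],[1,0,0,0.004,0],[1,0,0,0.005,0],[1,0,0,0.006,0],[1,0,0,0.007,0],[1,0,0,0.008,0],[1,0,0,0.009,0],[1,0,0,0.01,0]],
])

```text
time_s: 18.15
eef_pos: [0.5597, 0.1994, 0.0847]
eef_rot: [-0.0, 0.077, 0.997, -0.0]
ft_force: [-0.6, -0.3, -0.2]
gripper_width: 0.0005
gripper_force: 0.0
```

The pedal is fully up and the force is back to zero. Next I'll withdraw and check.

jog_arm([
  [[1,0,0,0.02,0],[1,0,0,0.1,0],[1,0,0,0.2,0],[1,0,0,0.3,0],[1,-0.08,0.04,0.34,0],[1,-0.18,0.12,0.34,0],[1,-0.28,0.22,0.34,0],[1,-0.36,0.32,0.34,0],[1,-0.4,0.4,0.34,0],[1,-0.4,0.4,0.34,0]],
])

```text
time_s: 19.4
eef_pos: [0.3572, 0.4023, 0.2556]
eef_rot: [0.0, 0.075, 0.997, 0.001]
ft_force: [0.1, -1.2, 0.5]
gripper_width: 0.0004
gripper_force: 0.0
```

```bash
python3 - <<'E'
from station import *
import cv2,numpy as np
s=sensors.sense();print(s["eef_pos"],s["joint_vel"].round(3),s["time_s"])
t=camera("top")["pixels"];b=camera("scene")["pixels"]
cv2.imwrite("pics/end.png",np.hstack([cv2.resize(t[90:310,110:390],(400,314)),cv2.resize(b[100:310,190:470],(400,314))]))
E
```

```text
[0.35719023 0.40226623 0.25556748] [-0.07  -0.001  0.014 -0.039 -0.002 -0.042] 19.4
```

View pics/end.png

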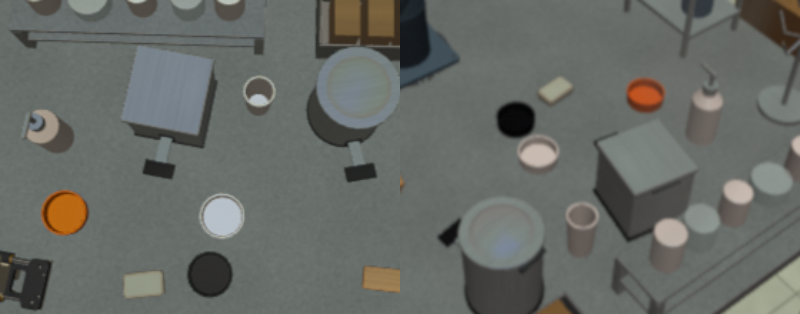

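The lid is shut and the pedal at (158,170) is up. The dish at (221,216) is well clear of it, and nothing else has moved.

```bash
python3 -c "
from station import *
print(arm.sign_off())"
```

```text
the job is handed in; nothing more can be done
None
```

The job is handed in: I moved the soap dish well clear by towing it with the closed fingertips against its inside wall, held the pedal fully down with the lid open for about two seconds, let it up slowly until the lid shut, and backed the arm away at 19.4 s of the 64 s allowed.

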